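# Start the ultrasonic cleaner from its console

## Robot

A 6-joint arm with a two-finger parallel gripper is mounted at the origin on the work surface. World frame = base frame: x ahead of the robot, y to its left, z up, the work surface at z = 0. Lengths are in m, angles in rad, forces in N, time in s.
With the tool pointing down it reaches from about 0.25 to 0.775 m from the base axis. Payload 4 kg.
Tool frame: the origin (TCP) lies where the fingers leave the gripper's body, on its centre line; the fingertips stand 97 mm ahead of it and the grasp point (between the pads) lies 78 mm ahead of it; z points along the fingers, x is the direction in which the jaws open and shut, and the axes are right-handed (so a half turn about z gives the same grasp; the last joint's range is limited). The gripper opens to 94 mm and grips with 3 to 60 N. Pads are 16 mm wide; open, the fingers measure 119 mm over their backs; the gripper's body (75 mm by 177 mm) begins 78 mm behind the grasp point.
Start: joints at [1.025, 0.087, 1.371, -0, 1.684, -0.103], TCP at [0.236, 0.497, 0.303] pointing down, gripper open.
Joint ranges: [-3.1, 3.1], [-0.76, 2.03], [0.27, 2.55], [-1.08, 4.22], [0.17, 2.65], [-2.57, 2.57]. Speed limits (rad/s): [2.79, 2.79, 3.14, 3.14, 3.14, 3.14].

## Interface

Orientations are given as [roll, pitch, yaw] about the fixed x, y, z axes, in that order (R = Rz(yaw) Ry(pitch) Rx(roll)).
In Python, from bench import * gives the robot as it stands.
- The arm moves only by the tool jog_arm, never from a script. Its argument "moves" is a list of rows, each a list of 7 numbers: the turn, a rotation vector about the world's x, y, z in rad, then the shift along the world's x, y, z in mm, then the finger opening in mm, from 0 to 94. In form: [[rx, ry, rz, tx, ty, tz, fingers], ...]. A call has 1 to 12 rows; each row shifts and turns the commanded pose from where the row before left it; what a row does not reach is not made up. A row lasts 1/8 s, in which the tool goes at most 62.5 mm and 10.7 degrees, less where a joint would pass 70% of its speed; a pose out of reach is approached as far as the arm can. A call is refused whole if a number of a shift passes 62.5 or a number of a turn 0.188, either way. A call with a gripper value outside its range is refused whole. The fingers move at their own pace and stop on an object; the grip force is fixed at half the most. Time passes only in rows, so rows that do not move let the fingers close. It gives the time, the measured TCP pose, the force and the opening at its end, in the units of the state.
- get_obs(): the state, without advancing time (a new reading comes with each control period).
- snapshot(name): name is "scene" or "side" or "wrist"; returns the picture (480x640x3 uint8, red, green, blue); there is no depth.
- get_calibration(name): a dict with "camera_matrix" (3x3 intrinsics, pixels), "R" (3x3) and "t" (3): a world point X has camera coordinates R X + t. Camera axes: x right, y down, z forward; pixel columns grow to the right and rows downward; lengths in m; the calibration is good to about 2 mm. A picture is of the moment at which its call begins: read the wrist's pose just before it. get_calibration takes no time and is no camera call; for the wrist camera it gives the pose at the moment of the call.
- close_job(): hands the job in, once; it reports no verdict.
Trained networks look in the newest picture that a camera, given by its name, has taken for a name from the list of things; names that differ only in an ending like _2 or _b are one class to them, and where a whole thing is asked for, a point or a joint stands for the part that bears it (a point fixed in the world has none). Each returns a list of dicts, best first, with "conf" (0 to 1); they miss things now and then, are a little off and sometimes report something else, mostly with a low value. They report only what shows in the picture. A call takes as long as a camera call.
- look_for(label, camera): "bbox" ([left, top, right, bottom] in pixels, round what is visible of it).
The state is a dict: "time": time; "joint_positions": joint angles; "qvel": joint speeds; "joint_torque": joint torques, N m; "tool_pos": TCP position; "ee_rot": TCP orientation; "wrist_force": force on the tool from outside, world axes, zero at the start; "wrist_torque": the same for the moment, N m; "width": finger opening in m.
Only numpy, scipy, OpenCV 4.12 (cv2) and the standard library are available. Lean on these libraries where they do the work, as an engineer would, in place of code of your own. Each camera call takes 0.05 s, during which the arm holds its last target.

## Task

Start the ultrasonic cleaner on a fresh bath, pressing its controls with your fingertips: first switch on the mains with the large rocker at the left end of the sloping console, then switch on degassing with the narrower rocker next to it, then press the long start key all the way in and let it come back out. Each rocker must be pushed right over at its far, raised end and stay on. Leave the lid on the tank, the square timer key unpressed, the temperature dial as it is set, and the tools and parts around the machine where they stand.

Things in the scene. Friction and masses are not known exactly. Their poses are not given: they have to be found in the camera images.
- cleaner: Bench-top ultrasonic cleaner, brushed steel, fixed; 300 deep (x) x 260 wide (y) mm. Origin: centre of its underside; x from the console to the tank behind it, y to the operator's left, z up. The sloping console is the front 110 mm (local x -150 to -40 mm), towards the robot; behind it the tank housing steps up to 175 mm above the bench.
- panel: Console's sloping face, 117 (x) x 260 (y) mm, 20 deg from level. Origin: its centre, 125 mm above the bench. x up the slope, y to the operator's left, z out of the face. Controls in one row at x -12 mm: mains rocker y +98, degas rocker +50, square timer key +6, start key -42, temperature dial -98. Display window, 3 mm proud, at x 16 to 46, y -72 to +32.
- mains (a joint): Angle of the large mains rocker, rad: 0 = off (as at the start), 0.36 = fully on. Stiff: it stays at any angle where it is left, so push it right over; that takes about 3 N at the end of the cap, 5 N midway between end and pivot.
- mains_face (a point): Middle of the mains rocker's far half, on its top, 12.8 mm from the pivot; rides with it. Black trough-shaped cap, 34 (panel x) x 24 mm, pivot along panel y under its middle, crease 5 mm above the face. Off: near half level, far half up at 0.36 rad, far edge 6 mm above the crease. On: far half level, near half up. Rim round the cap 3 mm high. Press the far half only, not across the pivot.
- degas (a joint): Angle of the smaller degas rocker, rad: 0 = off (as at the start), 0.36 = fully on. As stiff as the mains rocker: about 3.5 N at the end of the cap, and it stays where it is left.
- degas_face (a point): Middle of the degas rocker's far half, on its top, 10.5 mm from the pivot; rides with it. Like the mains rocker but 28 (panel x) x 14 mm; crease 5 mm above the face, far edge 5 mm above the crease when off; rim 3 mm high.
- start (a joint): Travel of the long start key, m: 0 = out, 0.004 = fully in. Springs back out by itself; 1.3 N to start it, 4 N at full travel.
- start_top (a point): Centre of the start key's top face (moves with it). Light grey key, 36 mm wide (y) x 17 mm, standing 8 mm above the panel face when out, 4 mm when fully in.
- timer (a joint): Travel of the square timer key, m: 0 = out, 0.004 = in. Not to be pressed.
- timer_top (a point): Centre of the timer key's top face: light grey, 17 x 17 mm, 8 mm above the panel face. Not to be pressed.
- dial_mark (a point): Outer end of the white line on top of the temperature dial, 14 mm from the dial's axis. The dial is a black knob of 38 mm diameter (28 mm at the top), 20 mm high, at the right end of the row (panel x -12, y -98); it turns with light friction. Not to be turned.
- lid: Loose steel lid lying on the tank, 186 x 256 mm, 0.6 kg, with a black bow handle along y whose top is 36 mm above the tank rim (211 mm above the bench). Origin: centre of the plate's underside, at tank-rim height. Not to be shifted or lifted.
- carburettor: Loose aluminium twin-barrel carburettor, about 130 x 100 mm, 77 mm high, 0.9 kg, beside the machine. Origin: centre of its underside. Leave it alone.
- tin: Loose tin, 74 mm diameter x 100 mm, with three tool handles standing in it up to 150 mm. Origin: centre of its underside. Leave it alone.
- bottle: Small white dropper bottle, 40 mm diameter x 100 mm. Origin: centre of its underside. Leave it alone.
- wrench: Combination wrench, 170 mm long, 8 mm thick, lying in front of the machine. Origin: its middle, on the bench; x along its length. Leave it alone.

How it is judged:
On the way, in this order (a step that is already met when the one before it is completed fails the run):
1. the mains rocker is switched fully on (value of joint mains above 0.3 rad), for 0.2 s.
2. the degas rocker is switched fully on (value of joint each of mains, degas above 0.3 rad), for 0.2 s.
3. the start key is pressed all the way in with both rockers on (all of step 2 and value of joint start above 0.003 m), for 0.1 s.
At the end, for the whole second after the job is handed in: Both rockers are on (beyond 0.30 rad of 0.36), the start key has come back out (within 1 mm), the timer key is out, the dial mark is within 5 mm and the lid within 10 mm of where they were, and carburettor, tin, bottle and wrench are within 20 mm of where they stood (all of step 2 and value of joint each of start, timer below 0.001 m and distance of dial_mark from where it was at the start of the episode below 0.005 m and distance of lid from where it was at the start of the episode below 0.01 m and linear speed of lid below 0.02 m/s and distance of each of carburettor, tin, bottle, wrench from where it was at the start of the episode below 0.02 m); the robot touches nothing.
It fails at once if the degas rocker is switched on while the mains is off (value of joint degas above 0.2 rad and value of joint mains below 0.2 rad).
It fails at once if the start key is pressed before both rockers are on (value of joint start above 0.002 m and value of joint any of mains, degas below 0.2 rad).
It fails at once if the timer key is pressed or the temperature dial turned (value of joint timer above 0.002 m or distance of dial_mark from where it was at the start of the episode above 0.005 m).
It fails at once if the lid is lifted or shifted (distance of lid from where it was at the start of the episode above 0.01 m).
It fails at once if a tool or part beside the machine is moved or lifted (distance of any of carburettor, tin, bottle, wrench from where it was at the start of the episode above 0.02 m).
It also fails if it takes over 38 s, if anything falls off the work surface, if the arm or the gripper's body presses on something with over 40 N, if the wrist force passes 120 N, or if a joint passes its speed limit or range.

## Working session

There is one attempt and no reset: what is moved stays moved. The work goes in short steps, Python scripts to look and compute and a tool call to move; the robot and the scene stay as the last step left them, time stands still between calls to the robot, and variables do not carry over. Pictures are saved under pics/ and viewed, and the job is handed in when it is done.

Besides the shell and the picture viewer there is one more tool, called after "Emit:" in YAML: its name, and indented under it one key for each argument. jog_arm: Moves the arm, as the interface text tells. Its arguments: {"type":"object","properties":{"moves":{"type":"array","items":{"type":"array","items":{"type":"number"}}}},"required":["moves"]}

```bash
ls; mkdir -p pics
python3 - <<'E'
from bench import *
import cv2,numpy as np
o=get_obs(); print({k:np.round(v,3).tolist() for k,v in o.items()})
for n in ["scene","side","wrist"]:
    im=snapshot(n); cv2.imwrite(f"pics/{n}0.png",im[:,:,::-1])
    c=get_calibration(n); print(n,np.round(c["camera_matrix"],1).tolist(),np.round(c["R"],3).tolist(),np.round(c["t"],3).tolist())
    if n!="wrist":
      for l in ["panel","mains_face","degas_face","start_top","timer_top","dial_mark","cleaner"]:
        print(l,[(np.round(d["bbox"],0).tolist(),round(d["conf"],2)) for d in look_for(l,n)[:2]])
E
```

```text
pics
{'time': 0.0, 'joint_positions': [1.025, 0.088, 1.372, -0.0, 1.684, -0.103], 'qvel': [0.001, -0.002, 0.002, -0.0, 0.0, 0.0], 'joint_torque': [-0.003, -34.02, -30.242, 0.071, 0.033, -0.0], 'tool_pos': [0.236, 0.497, 0.302], 'ee_rot': [-3.141, 0.002, 1.128], 'wrist_force': [0.656, -0.863, 0.119], 'wrist_torque': [0.008, -0.032, 0.083], 'width': 0.094}
scene [[446.4, 0.0, 329.4], [0.0, 446.4, 231.3], [0.0, 0.0, 1.0]] [[0.071, 0.997, 0.008], [0.532, -0.031, -0.846], [-0.844, 0.065, -0.532]] [-0.089, -0.186, 1.561]
panel [([318.0, 224.0, 464.0, 286.0], 0.25)]
mains_face []
degas_face []
start_top []
timer_top []
dial_mark [([319.0, 226.0, 328.0, 230.0], 0.43)]
cleaner [([304.0, 225.0, 467.0, 354.0], 0.73)]
side [[620.0, 0.0, 318.2], [0.0, 620.0, 243.5], [0.0, 0.0, 1.0]] [[0.788, -0.615, 0.015], [-0.454, -0.597, -0.661], [0.416, 0.515, -0.75]] [-0.463, 0.382, 1.006]
panel [([214.0, 171.0, 343.0, 297.0], 0.62), ([243.0, 208.0, 257.0, 220.0], 0.59)]
mains_face [([227.0, 192.0, 248.0, 209.0], 0.61)]
degas_face []
start_top [([269.0, 231.0, 287.0, 245.0], 0.73)]
timer_top []
dial_mark [([289.0, 245.0, 308.0, 264.0], 0.63)]
cleaner [([212.0, 160.0, 407.0, 311.0], 0.78)]
wrist [[424.9, 0.0, 319.7], [0.0, 424.9, 241.1], [0.0, 0.0, 1.0]] [[0.429, 0.903, 0.0], [0.878, -0.417, 0.235], [0.212, -0.101, -0.972]] [-0.551, -0.024, 0.39]
```

View pics/scene0.png

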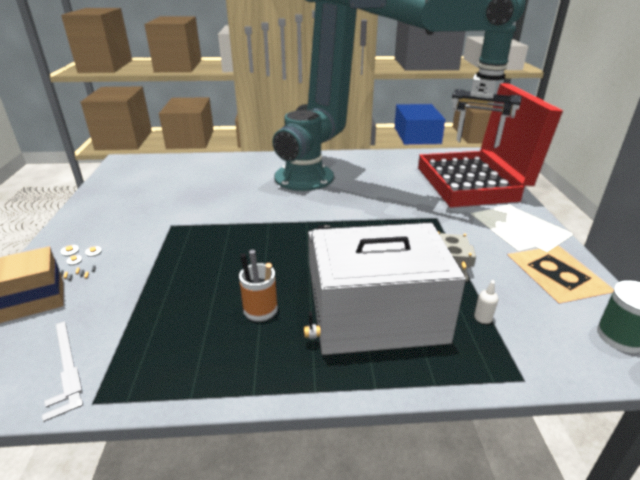

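View pics/side0.png

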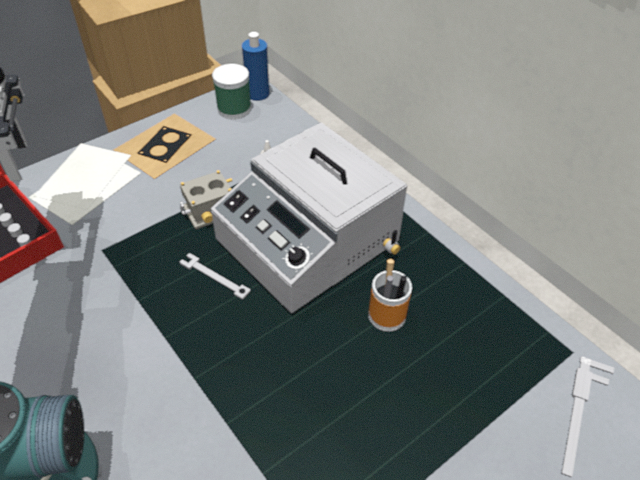

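View pics/wrist0.png

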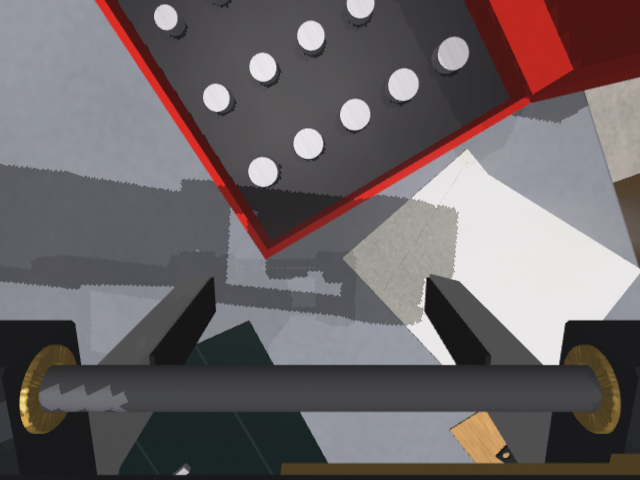

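The side view shows the console: mains at about (236,199), degas (250,213), timer (263,226), start (278,239) and the dial (297,256). I'll zoom in and fit the cleaner's pose.

Run:
```python
import cv2
im=cv2.imread("pics/side0.png")[120:320,200:420]
cv2.imwrite("pics/side0z.png",cv2.resize(im,(792,720)[:2] if 0 else (660,600),interpolation=cv2.INTER_CUBIC))
im=cv2.imread("pics/scene0.png")[215:365,295:475]
cv2.imwrite("pics/scene0z.png",cv2.resize(im,(720,600),interpolation=cv2.INTER_CUBIC))
```

```text
(no output)
```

View pics/side0z.png

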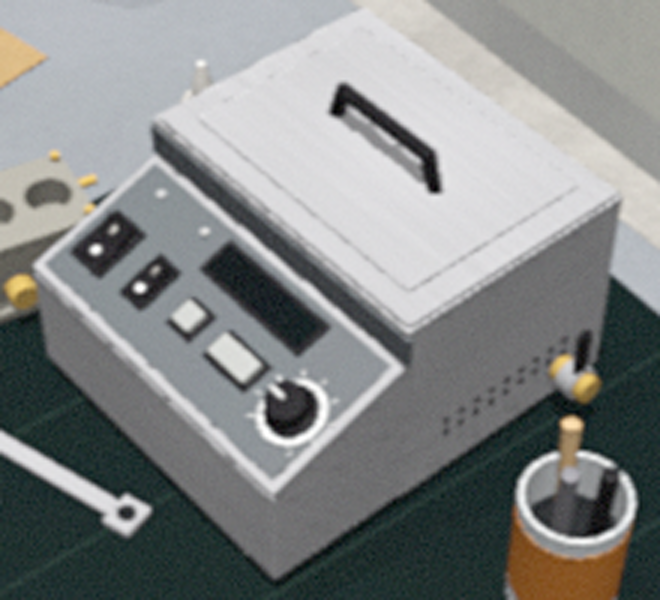

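View pics/scene0z.png

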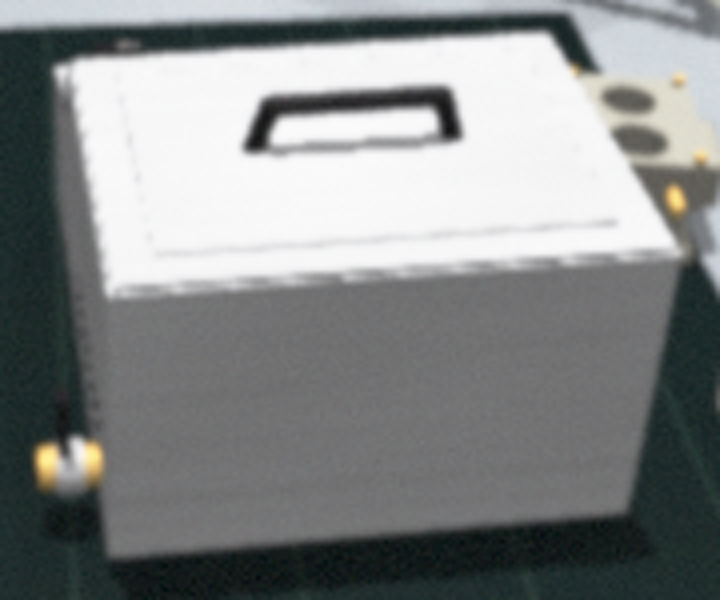

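```bash
cat > h.py <<'E'
import numpy as np,cv2,json
from scipy.optimize import least_squares
c20,s20=np.cos(np.radians(20)),np.sin(np.radians(20))
Rp=np.array([[c20,0,-s20],[0,1,0],[s20,0,c20]])
def P2C(p): return np.array([-.095,0,.125])+Rp@(np.array(p)/1e3)
def C2W(p,q):
    c,s=np.cos(q[2]),np.sin(q[2]); return np.array([c*p[0]-s*p[1]+q[0],s*p[0]+c*p[1]+q[1],p[2]])
def proj(X,cal):
    Y=cal["R"]@X+cal["t"]; u=cal["camera_matrix"]@(Y/Y[2]); return u[:2]
E
python3 - <<'E'
from bench import *
from h import *
cs,cc=get_calibration("side"),get_calibration("scene")
B=lambda *p:np.array(p)/1e3
S=[(B(-150,130,105),(37,267)),(B(-150,-130,105),(275,493)),(B(-150,-130,0),(275,580)),(B(-40,130,145),(155,160)),(B(-40,-130,145),(405,370)),
(B(-40,130,175),(155,125)),(B(-40,-130,175),(410,328)),(B(150,-130,175),(618,200)),
(P2C((-12,98,6)),(108,243)),(P2C((-12,50,6)),(150,281)),(P2C((-12,6,8)),(190,318)),(P2C((-12,-42,8)),(236,357)),(P2C((-12,-98,20)),(290,403))]
C=[(B(150,-130,0),(107,557)),(B(150,130,0),(630,512)),(B(150,-130,175),(108,293)),(B(150,130,175),(680,255))]
O=[(p,cs,np.array([200+u/3,120+v/3])) for p,(u,v) in S]+[(p,cc,np.array([295+u/4,215+v/4])) for p,(u,v) in C]
f=lambda q:np.concatenate([proj(C2W(p,q),c)-o for p,c,o in O])
r=least_squares(f,[.5,.1,0],loss='soft_l1')
print(r.x); print(np.round(f(r.x).reshape(-1,2),1).tolist())
q=r.x
for n,p in dict(mains=(-12,98,5),degas=(-12,50,5),start=(-12,-42,8),timer=(-12,6,8),dial=(-12,-98,20)).items(): print(n,C2W(P2C(p),q).round(4))
E
```

```text
[0.6634359  0.13642289 0.06265817]
[[-2.3, 0.2], [-0.1, 1.2], [0.9, 4.7], [-0.2, -2.3], [1.3, -1.4], [-1.1, -1.6], [0.2, 1.7], [1.6, -1.9], [-1.1, -0.3], [-0.7, -0.1], [-0.6, -0.6], [-0.4, 0.3], [-1.2, -1.0], [-0.0, 5.2], [-2.7, 3.9], [-0.4, 1.4], [-0.5, -0.5]]
mains [0.5495 0.2275 0.1256]
degas [0.5525 0.1796 0.1256]
start [0.5573 0.0877 0.1284]
timer [0.5543 0.1356 0.1284]
dial [0.5567 0.0315 0.1397]
```

```bash
cat >> h.py <<'E'
from scipy.spatial.transform import Rotation as Ro
def target(p,h,q):
    """TCP position & rotation to have fingertip centre at panel point p (mm), h mm above face"""
    Rc=Ro.from_euler('z',q[2]).as_matrix()
    n=Rc@Rp[:,2]; y=Rc@Rp[:,1]
    R=np.column_stack([y,np.cross(-n,y),-n])
    tip=C2W(P2C((p[0],p[1],h)),q)
    return tip+.097*n,R
def plan(o,p,h,q):
    T,R=target(p,h,q); R0=Ro.from_euler('xyz',o["ee_rot"]).as_matrix()
    rv=Ro.from_matrix(R@R0.T).as_rotvec(); d=(T-o["tool_pos"])*1e3
    print("turn",rv.round(4).tolist(),"shift mm",d.round(1).tolist(),"T",T.round(4).tolist())
E
python3 - <<'E'
from bench import *
from h import *
plan(get_obs(),(-12,40),130,[.6634,.1364,.0627])
c=get_calibration("wrist");o=get_obs();R0=Ro.from_euler('xyz',o["ee_rot"]).as_matrix()
print(R0.T@(-c["R"].T@c["t"]-o["tool_pos"]),(c["R"]@R0).round(3))
E
```

```text
turn [-0.0668, -0.3464, 0.5003] shift mm [241.7, -332.2, 31.5] T [0.4773, 0.1648, 0.3342]
[ 0.00057715 -0.06839346 -0.08245934] [[ 1.     0.001  0.   ]
 [-0.001  0.972 -0.235]
 [-0.     0.235  0.972]]
```

Emit:
jog_arm:
  moves:
    - [0, 0, 0, 20, -30, 10, 0]
    - [-0.0084, -0.0433, 0.0625, 28, -38, 3, 0]
    - [-0.0084, -0.0433, 0.0625, 28, -38, 3, 0]
    - [-0.0084, -0.0433, 0.0625, 28, -38, 3, 0]
    - [-0.0084, -0.0433, 0.0625, 28, -38, 3, 0]
    - [-0.0084, -0.0433, 0.0625, 28, -38, 3, 0]
    - [-0.0084, -0.0433, 0.0625, 28, -38, 3, 0]
    - [-0.0084, -0.0433, 0.0625, 28, -38, 3, 0]
    - [-0.0084, -0.0433, 0.0625, 26, -36, 1, 0]
    - [0, 0, 0, 0, 0, 0, 0]
    - [0, 0, 0, 0, 0, 0, 0]

```text
time: 2.22
tool_pos: [0.4774, 0.1652, 0.3347]
ee_rot: [2.793, -0.0, 1.633]
wrist_force: [0.3, -0.4, -0.1]
width: 0.0006
```

Run:
```python
from bench import *
from h import *
o=get_obs(); print({k:np.round(v,4).tolist() for k,v in o.items() if k in("time","tool_pos","ee_rot","wrist_force","width","joint_positions")})
im=snapshot("wrist"); cv2.imwrite("pics/w1.png",im[:,:,::-1])
for l in ["mains_face","degas_face","start_top","timer_top","dial_mark"]:
    print(l,[(np.round(d["bbox"],0).tolist(),round(d["conf"],2)) for d in look_for(l,"wrist")[:2]])
c=get_calibration("wrist")
for n,p in dict(mains=(-12,98,5),degas=(-12,50,5),start=(-12,-42,8),timer=(-12,6,8),dial=(-12,-98,20)).items(): print(n,proj(C2W(P2C(p),[.6634,.1364,.0627]),c).round(1))
```

```text
{'time': 2.225, 'joint_positions': [0.2535, -0.2038, 1.6139, -0.0659, 1.3893, -1.3783], 'tool_pos': [0.4774, 0.1652, 0.3347], 'ee_rot': [2.7931, -0.0003, 1.6325], 'wrist_force': [0.347, -0.3938, -0.1006], 'width': 0.0006}
mains_face [([387.0, 212.0, 419.0, 263.0], 0.91)]
degas_face [([329.0, 218.0, 349.0, 257.0], 0.69)]
start_top [([186.0, 222.0, 234.0, 246.0], 0.98)]
timer_top [([269.0, 224.0, 290.0, 247.0], 0.66)]
dial_mark [([111.0, 207.0, 164.0, 257.0], 0.66), ([186.0, 222.0, 241.0, 246.0], 0.48)]
mains [396.1 233.2]
degas [330.8 233.1]
start [204.6 233.9]
timer [270.5 234. ]
dial [120.1 237.6]
```

View pics/w1.png

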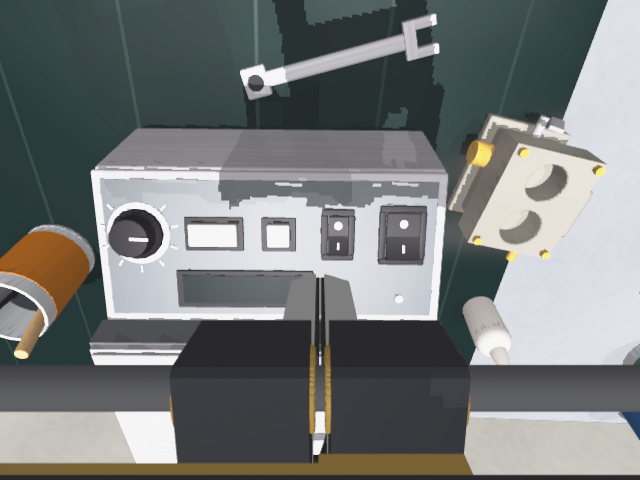

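Run:
```python
from bench import *
from h import *
im=cv2.imread("pics/w1.png")[190:330,85:455]
cv2.imwrite("pics/w1z.png",cv2.resize(im,None,fx=2.15,fy=2.15,interpolation=cv2.INTER_CUBIC))
c=get_calibration("wrist")
M=[((-12,98,5),(403,236)),((-12,50,5),(338.5,235)),((-12,6,8),(278,234.5)),((-12,-42,8),(212.5,233.5)),((-12,-98,20),(135.5,234)),((-58.5,130,0),(446,173)),((-58.5,-130,0),(93.5,170)),((16,32,3),(315,271)),((16,-72,3),(179,270))]
f=lambda q:np.concatenate([proj(C2W(P2C(p),q)+[0,0,q[3]],c)-o for p,o in M])
for s in (0,1):
    g=(lambda q:f(q)) if s else (lambda q:f([*q[:3],0]))
    r=least_squares(g,[.6634,.1364,.0627,0][:3+s],loss='soft_l1',x_scale=[.01]*(3+s)); print(r.x.round(4),g(r.x).reshape(-1,2).round(1).tolist())
```

```text
[0.6646 0.1416 0.0538] [[1.0, -0.0], [0.5, 0.4], [1.0, 1.4], [0.7, 1.8], [-6.3, 4.4], [4.3, -0.8], [-3.0, -1.0], [-0.6, -0.3], [-2.1, -0.4]]
[ 0.6674  0.1413  0.0531 -0.0049] [[-1.0, -0.5], [-0.4, -0.0], [1.1, 0.9], [2.0, 1.3], [-3.4, 3.8], [1.5, -0.0], [0.6, -0.4], [-1.1, -1.4], [-0.2, -1.5]]
```

View pics/w1z.png

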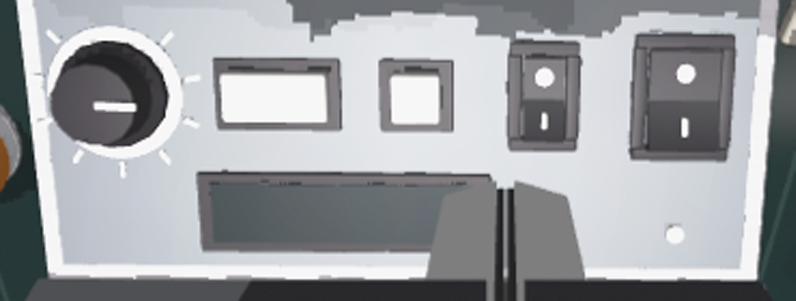

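Run:
```python
from bench import *
from h import *
c=get_calibration("wrist")
M=[((-12,98,5),(405,237)),((-12,50,5),(340,236.5)),((-12,6,8),(277.5,237)),((-12,-42,8),(211.5,236)),((-12,-98,20),(129,238)),((-58.5,130,0),(446,173)),((-58.5,-130,0),(93.5,170)),((16,32,3),(315,272)),((16,-72,3),(179,272))]
f=lambda q:np.concatenate([proj(C2W(P2C(p),q)+[0,0,q[3]],c)-o for p,o in M])
for s in (0,1):
    g=(lambda q:f(q)) if s else (lambda q:f([*q[:3],0]))
    r=least_squares(g,[.6634,.1364,.0627,0][:3+s],loss='soft_l1',x_scale=[.01]*(3+s)); print(r.x.round(4),g(r.x).reshape(-1,2).round(1).tolist())
    plan(get_obs(),(-12+13,98),30,r.x)
```

```text
[0.6655 0.1419 0.0542] [[-0.9, -0.1], [-0.8, -0.1], [1.8, -0.2], [2.1, 0.3], [0.7, 1.5], [4.4, 0.3], [-2.4, 0.2], [-0.4, -0.4], [-1.6, -1.4]]
turn [0.0003, 0.0, -0.0097] shift mm [45.5, 66.5, -90.0] T [0.5229, 0.2323, 0.2447]
[ 0.6659  0.1418  0.0541 -0.0008] [[-1.3, -0.1], [-1.0, -0.1], [1.8, -0.2], [2.3, 0.3], [1.2, 1.4], [3.9, 0.4], [-1.9, 0.3], [-0.5, -0.6], [-1.4, -1.6]]
turn [0.0003, 0.0, -0.0099] shift mm [46.0, 66.4, -90.0] T [0.5233, 0.2323, 0.2447]
```

Emit:
jog_arm:
  moves:
    - [0, 0, -0.0097, 15, 22, -10, 0]
    - [0, 0, 0, 15, 22, -25, 0]
    - [0, 0, 0, 15.5, 22.5, -30, 0]
    - [0, 0, 0, 0, 0, -25, 0]
    - [0, 0, 0, 0, 0, 0, 0]
    - [0, 0, 0, 0, 0, 0, 0]

```text
time: 3.28
tool_pos: [0.5235, 0.2318, 0.2461]
ee_rot: [2.791, -0.0, 1.624]
wrist_force: [-0.0, -0.1, 0.4]
width: 0.0003
```

```bash
cat > look.py <<'E'
import sys
from bench import *
from h import *
n=sys.argv[1]; q=[.6655,.1419,.0541]
o=get_obs(); print({k:np.round(v,4).tolist() for k,v in o.items() if k in("time","tool_pos","ee_rot","wrist_force","width")})
T0,_=target((0,0),0,q); Rc=Ro.from_euler('z',q[2]).as_matrix()@Rp
print("panel tip mm",(Rc.T@(o["tool_pos"]-T0)*1e3).round(1))
im=cv2.cvtColor(snapshot("wrist"),cv2.COLOR_RGB2BGR); s=cv2.cvtColor(snapshot("side"),cv2.COLOR_RGB2BGR)
cv2.imwrite(f"pics/{n}w.png",im); cv2.imwrite(f"pics/{n}s.png",cv2.resize(s[140:290,200:400],(800,600),interpolation=cv2.INTER_CUBIC))
c=get_calibration("wrist")
for nm,p in dict(mains=(-12,98,5),degas=(-12,50,5),start=(-12,-42,8),timer=(-12,6,8)).items(): print(nm,proj(C2W(P2C(p),q),c).round(1))
z=Ro.from_euler('xyz',o["ee_rot"]).as_matrix()[:,2]; print("tip px",proj(o["tool_pos"]+.097*z,c).round(1))
E
python3 look.py a
```

```text
{'time': 3.275, 'tool_pos': [0.5235, 0.2318, 0.2461], 'ee_rot': [2.7905, -0.0002, 1.6238], 'wrist_force': [-0.0187, -0.098, 0.3945], 'width': 0.0003}
panel tip mm [ 2.  97.4 31.1]
mains [319.5 247.1]
degas [223.8 247.3]
start [ 36.5 249.2]
timer [133.5 249. ]
tip px [318.3 292.2]
```

View pics/aw.png

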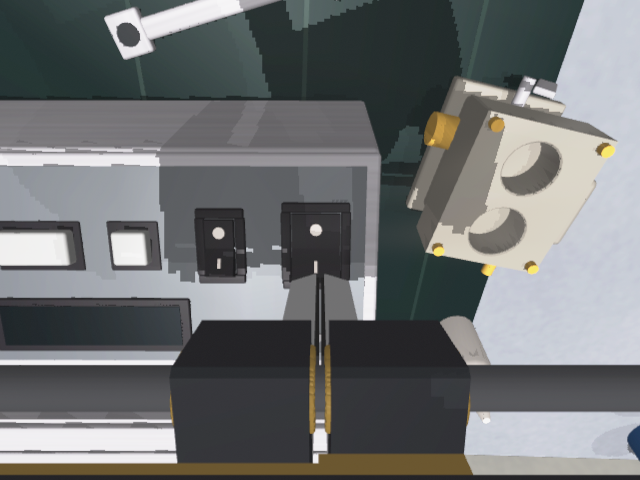

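View pics/as.png

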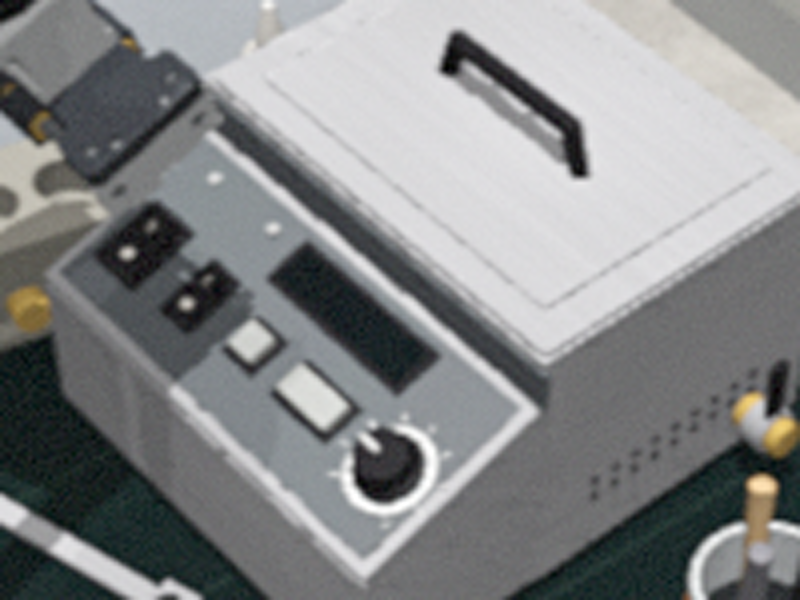

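Emit:
jog_arm:
  moves:
    - [0, 0, 0, 1.5, -0.7, -7, 0]
    - [0, 0, 0, 2.5, 0, -7, 0]
    - [0, 0, 0, 0.7, 0, -2, 0]
    - [0, 0, 0, 0, 0, 0, 0]
    - [0, 0, 0, 0, 0, 0, 0]

```text
time: 4.0
tool_pos: [0.528, 0.2308, 0.2289]
ee_rot: [2.792, 0.0, 1.623]
wrist_force: [0.0, 0.9, -0.4]
width: 0.0003
```

```bash
sed -i 's/\.1419/.1402/' look.py; python3 look.py b; python3 -c "
import cv2;i=cv2.imread('pics/bw.png')[180:340,180:400];cv2.imwrite('pics/bwz.png',cv2.resize(i,None,fx=3.6,fy=3.6,interpolation=2))"
```

```text
{'time': 4.0, 'tool_pos': [0.528, 0.2308, 0.2289], 'ee_rot': [2.7921, 0.0003, 1.6234], 'wrist_force': [0.0102, 0.9084, -0.4283], 'width': 0.0003}
panel tip mm [ 0.3 97.9 13.4]
mains [318.3 262.3]
degas [214.2 262.4]
start [ 10.2 264.6]
timer [115.8 264.4]
tip px [317.9 294.1]
```

View pics/bwz.png

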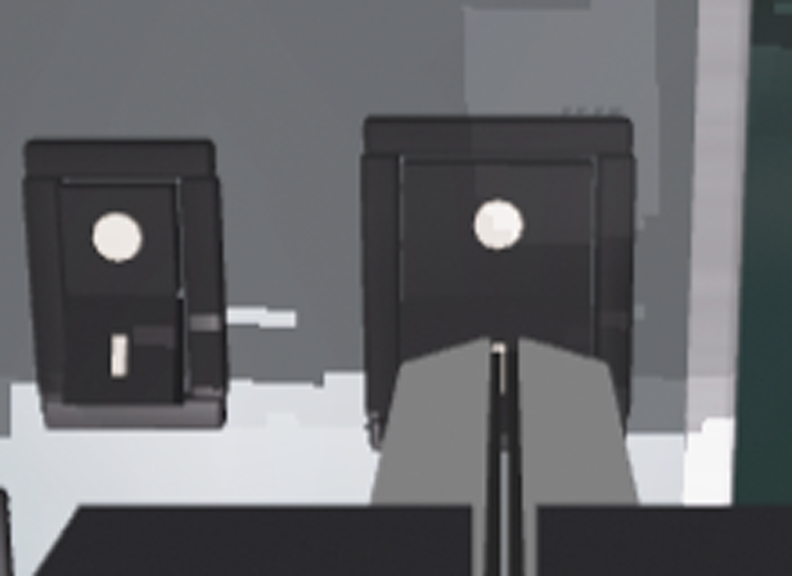

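View pics/bs.png

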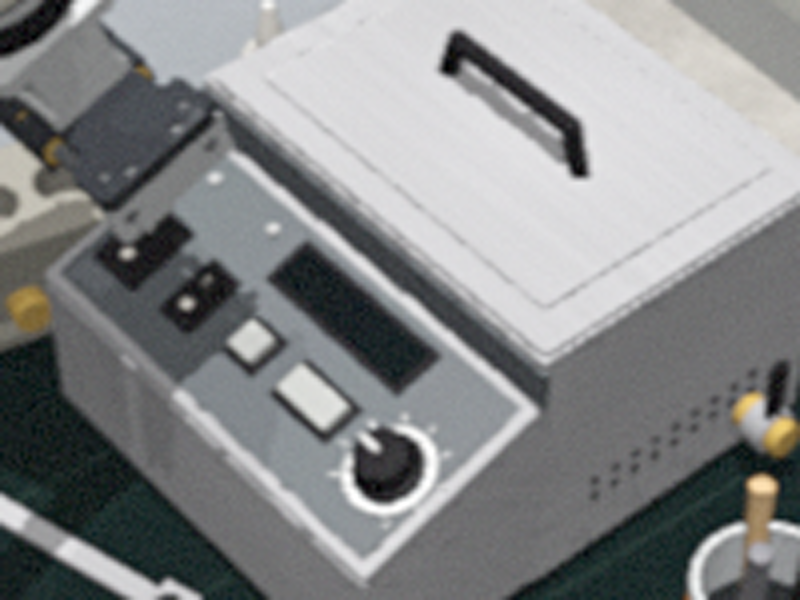

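Emit:
jog_arm:
  moves:
    - [0, 0, 0, 0.4, 0, -1, 0]
    - [0, 0, 0, 0.4, 0, -1, 0]
    - [0, 0, 0, 0.3, 0, -1, 0]
    - [0, 0, 0, 0.4, 0, -1, 0]
    - [0, 0, 0, 0.3, 0, -1, 0]
    - [0, 0, 0, 0, 0, 0, 0]

```text
time: 4.85
tool_pos: [0.5302, 0.2309, 0.2243]
ee_rot: [2.791, 0.0, 1.623]
wrist_force: [0.7, 0.5, 3.0]
width: 0.0003
```

Emit:
jog_arm:
  moves:
    - [0, 0, 0, 0.4, 0, -1, 0]
    - [0, 0, 0, 0.3, 0, -1, 0]
    - [0, 0, 0, 0, 0, 0, 0]

```text
time: 5.22
tool_pos: [0.5306, 0.2308, 0.2219]
ee_rot: [2.792, 0.0, 1.623]
wrist_force: [1.2, 0.5, 3.8]
width: 0.0004
```

Emit:
jog_arm:
  moves:
    - [0, 0, 0, 0.4, 0, -1, 0]
    - [0, 0, 0, 0, 0, 0, 0]

```text
time: 5.48
tool_pos: [0.5308, 0.2308, 0.2216]
ee_rot: [2.792, 0.0, 1.623]
wrist_force: [-0.5, -0.4, 7.6]
width: 0.0008
```

Emit:
jog_arm:
  moves:
    - [0, 0, 0, 0.3, 0, -1, 0]
    - [0, 0, 0, 0, 0, 0, 0]

```text
time: 5.72
tool_pos: [0.5309, 0.2309, 0.2215]
ee_rot: [2.791, 0.0, 1.623]
wrist_force: [-4.6, -0.9, 10.4]
width: 0.0006
```

Emit:
jog_arm:
  moves:
    - [0, 0, 0, 0.3, 0, -1, 0]
    - [0, 0, 0, 0, 0, 0, 0]
    - [0, 0, 0, -4, 0, 11, 0]
    - [0, 0, 0, -7, 0, 19, 0]
    - [0, 0, 0, 0, 0, 0, 0]

```text
time: 6.35
tool_pos: [0.5201, 0.2309, 0.2492]
ee_rot: [2.792, 0.0, 1.624]
wrist_force: [0.0, -0.5, -0.5]
width: 0.0005
```

```bash
python3 look.py c; python3 -c "
import cv2;i=cv2.imread('pics/cw.png')[180:340,180:400];cv2.imwrite('pics/cwz.png',cv2.resize(i,None,fx=3.6,fy=3.6,interpolation=2))"
```

```text
{'time': 6.35, 'tool_pos': [0.5201, 0.2309, 0.2492], 'ee_rot': [2.7922, 0.0001, 1.6236], 'wrist_force': [0.0376, -0.4755, -0.4858], 'width': 0.0005}
panel tip mm [-0.1 98.4 35.2]
mains [318.2 254.4]
degas [223.7 254.5]
start [ 39.  256.2]
timer [134.6 256.1]
tip px [318.7 298. ]
```

View pics/cwz.png

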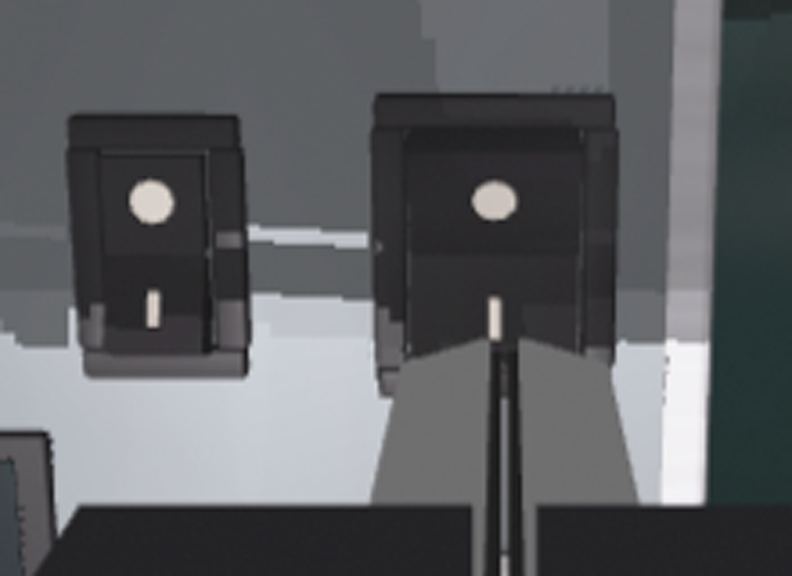

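View pics/cs.png

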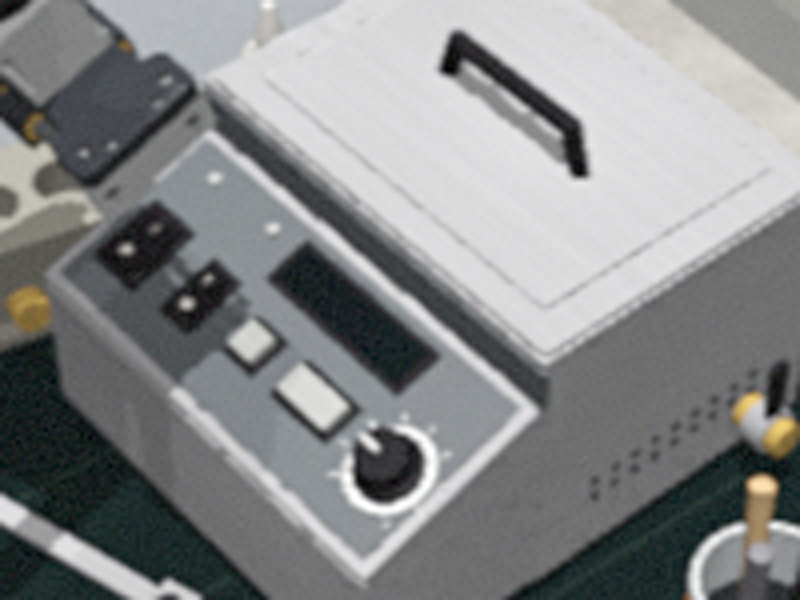

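Emit:
jog_arm:
  moves:
    - [0, 0, 0, 1.3, -24, 0, 0]
    - [0, 0, 0, 1.3, -24.3, 0, 0]
    - [0, 0, 0, 3.4, 0, -9, 0]
    - [0, 0, 0, 3.4, 0, -9.5, 0]
    - [0, 0, 0, 0, 0, 0, 0]
    - [0, 0, 0, 0, 0, 0, 0]

```text
time: 7.2
tool_pos: [0.5297, 0.183, 0.2298]
ee_rot: [2.793, 0.0, 1.624]
wrist_force: [-0.6, -0.2, 0.4]
width: 0.0005
```

```bash
python3 look.py d; python3 -c "
import cv2;i=cv2.imread('pics/dw.png')[170:340,240:460];cv2.imwrite('pics/dwz.png',cv2.resize(i,None,fx=3.5,fy=3.5,interpolation=2))"
```

```text
{'time': 7.2, 'tool_pos': [0.5297, 0.183, 0.2298], 'ee_rot': [2.7931, 0.0004, 1.6242], 'wrist_force': [-0.5975, -0.2011, 0.3935], 'width': 0.0005}
panel tip mm [-0.1 50.1 14.6]
mains [421.4 261.4]
degas [318.1 261.5]
start [117.2 263.5]
timer [222.  263.4]
tip px [318.1 292.8]
```

View pics/dwz.png

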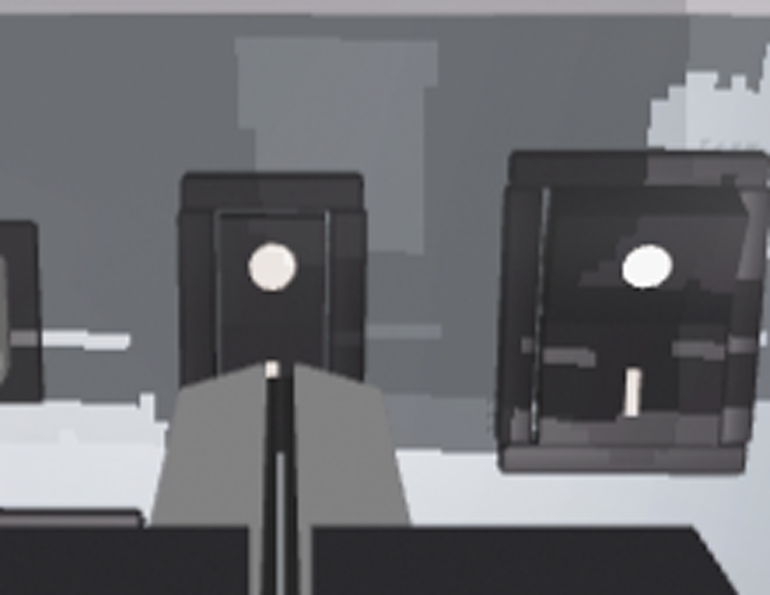

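Emit:
jog_arm:
  moves:
    - [0, 0, 0, 0.7, -0.5, -2, 0]
    - [0, 0, 0, 0.7, -0.5, -2, 0]
    - [0, 0, 0, 0.3, 0, -1, 0]
    - [0, 0, 0, 0.4, 0, -1, 0]
    - [0, 0, 0, 0.3, 0, -1, 0]
    - [0, 0, 0, 0.4, 0, -1, 0]
    - [0, 0, 0, 0, 0, 0, 0]

```text
time: 8.18
tool_pos: [0.5331, 0.1815, 0.2228]
ee_rot: [2.79, 0.0, 1.623]
wrist_force: [1.1, -0.1, 4.0]
width: 0.0006
```

Emit:
jog_arm:
  moves:
    - [0, 0, 0, 0.4, 0, -1, 0]
    - [0, 0, 0, 0, 0, 0, 0]

```text
time: 8.43
tool_pos: [0.5336, 0.1816, 0.2218]
ee_rot: [2.79, 0.0, 1.623]
wrist_force: [1.6, 0.4, 4.2]
width: 0.0004
```

Emit:
jog_arm:
  moves:
    - [0, 0, 0, 0.3, 0, -1, 0]
    - [0, 0, 0, 0, 0, 0, 0]

```text
time: 8.68
tool_pos: [0.5337, 0.1816, 0.2216]
ee_rot: [2.79, 0.0, 1.623]
wrist_force: [-0.9, -0.3, 8.3]
width: 0.0003
```

The stop came at the same height as for the mains. I'll press 2 mm more, then retract and check.

Emit:
jog_arm:
  moves:
    - [0, 0, 0, 0.3, 0, -1, 0]
    - [0, 0, 0, 0.3, 0, -1, 0]
    - [0, 0, 0, 0, 0, 0, 0]
    - [0, 0, 0, -4, 0, 11, 0]
    - [0, 0, 0, -7, 0, 19, 0]
    - [0, 0, 0, 1.3, -25, 0, 0]
    - [0, 0, 0, 1.3, -25, 0, 0]
    - [0, 0, 0, -3, -21, 0, 0]
    - [0, 0, 0, -7, -21, -3, 0]
    - [0, 0, 0, 0, 0, 0, 0]
    - [0, 0, 0, 0, 0, 0, 0]

```text
time: 10.05
tool_pos: [0.5152, 0.0898, 0.2444]
ee_rot: [2.794, -0.0, 1.623]
wrist_force: [0.2, 0.1, -0.0]
width: 0.0007
```

```bash
python3 look.py e; python3 -c "
import cv2;i=cv2.imread('pics/ew.png')[170:340,220:540];cv2.imwrite('pics/ewz.png',cv2.resize(i,None,fx=2.5,fy=2.5,interpolation=2))"
```

```text
{'time': 10.05, 'tool_pos': [0.5152, 0.0898, 0.2444], 'ee_rot': [2.7942, -0.0001, 1.6234], 'wrist_force': [0.1714, 0.0841, -0.015], 'width': 0.0007}
panel tip mm [-13.5 -42.2  35. ]
mains [588.3 275.3]
degas [495.6 275.4]
start [318.  277.4]
timer [411.9 277.3]
tip px [317.2 292.9]
```

View pics/ew.png

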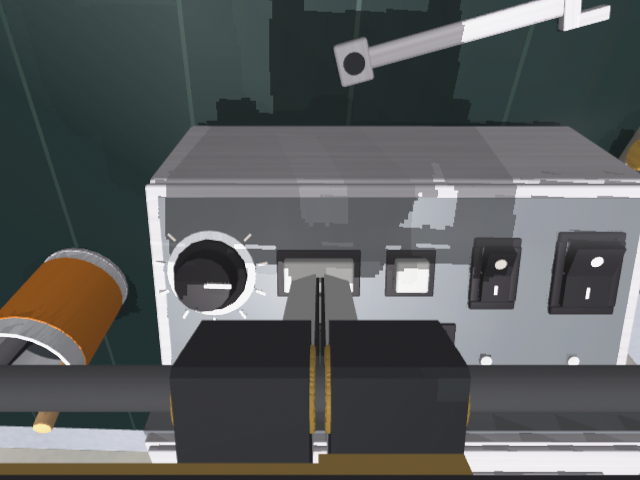

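View pics/es.png

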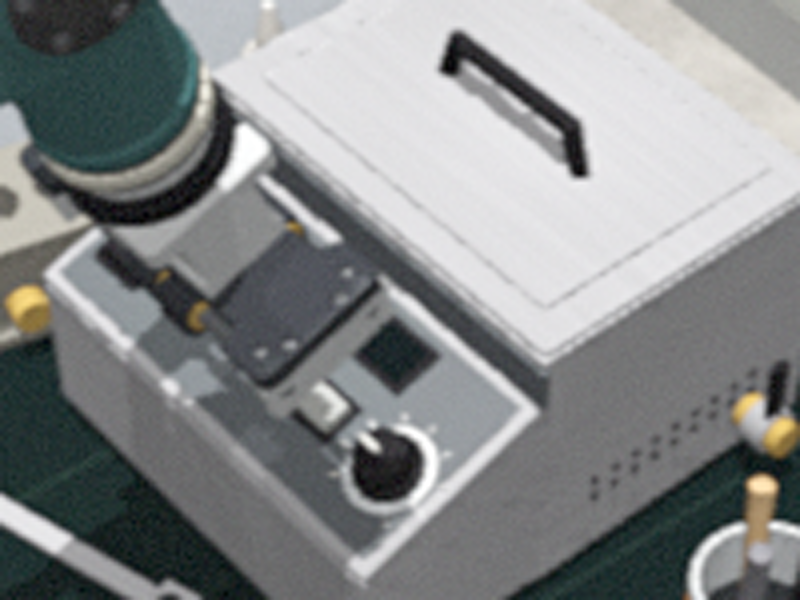

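Emit:
jog_arm:
  moves:
    - [0, 0, 0, 3.5, 0.2, -8, 0]
    - [0, 0, 0, 3, 0.2, -8, 0]
    - [0, 0, 0, 2.5, 0.1, -6, 0]
    - [0, 0, 0, 0, 0, 0, 0]
    - [0, 0, 0, 0, 0, 0, 0]

```text
time: 10.78
tool_pos: [0.5246, 0.09, 0.2233]
ee_rot: [2.792, 0.0, 1.623]
wrist_force: [-0.1, -0.1, 0.5]
width: 0.0006
```

```bash
python3 look.py f; python3 -c "
import cv2;i=cv2.imread('pics/fw.png')[190:340,180:600];cv2.imwrite('pics/fwz.png',cv2.resize(i,None,fx=1.9,fy=1.9,interpolation=2))"
```

```text
{'time': 10.775, 'tool_pos': [0.5246, 0.09, 0.2233], 'ee_rot': [2.7923, 0.0004, 1.6234], 'wrist_force': [-0.0764, -0.0881, 0.503], 'width': 0.0006}
panel tip mm [-11.9 -42.5  11.9]
mains [621.1 287.6]
degas [517.6 287.8]
start [319.4 290.3]
timer [424.3 290.1]
tip px [318.  293.6]
```

View pics/fwz.png

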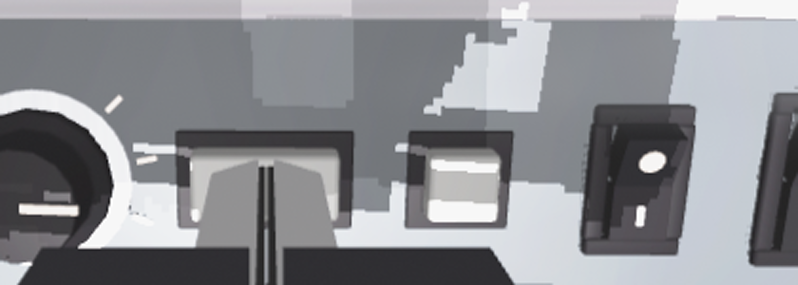

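Emit:
jog_arm:
  moves:
    - [0, 0, 0, 0.7, 0, -2, 0]
    - [0, 0, 0, 0.7, 0, -2, 0]
    - [0, 0, 0, 0.4, 0, -1, 0]
    - [0, 0, 0, 0.3, 0, -1, 0]
    - [0, 0, 0, 0, 0, 0, 0]

```text
time: 11.5
tool_pos: [0.5267, 0.09, 0.2176]
ee_rot: [2.792, 0.0, 1.623]
wrist_force: [-1.6, 0.4, 2.9]
width: 0.0004
```

Emit:
jog_arm:
  moves:
    - [0, 0, 0, 0.4, 0, -1, 0]
    - [0, 0, 0, 0.3, 0, -1, 0]
    - [0, 0, 0, 0, 0, 0, 0]

```text
time: 11.88
tool_pos: [0.5272, 0.09, 0.2165]
ee_rot: [2.792, 0.0, 1.624]
wrist_force: [-5.0, -1.2, 7.8]
width: 0.0005
```

Emit:
jog_arm:
  moves:
    - [0, 0, 0, 0.3, 0, -1, 0]
    - [0, 0, 0, 0, 0, 0, 0]

```text
time: 12.12
tool_pos: [0.5272, 0.09, 0.2164]
ee_rot: [2.792, 0.0, 1.624]
wrist_force: [-10.4, -0.0, 12.7]
width: 0.0003
```

Emit:
jog_arm:
  moves:
    - [0, 0, 0, 0.3, 0, -1, 0]
    - [0, 0, 0, 0, 0, 0, 0]

```text
time: 12.38
tool_pos: [0.5273, 0.09, 0.2162]
ee_rot: [2.792, 0.001, 1.624]
wrist_force: [-12.5, -0.6, 16.1]
width: 0.0002
```

Emit:
jog_arm:
  moves:
    - [0, 0, 0, -4, 0, 11, 0]
    - [0, 0, 0, -8, 0, 22, 0]
    - [0, 0, 0, -20, 20, 40, 0]
    - [0, 0, 0, -20, 30, 30, 0]
    - [0, 0, 0, 0, 0, 0, 0]
    - [0, 0, 0, 0, 0, 0, 0]

```text
time: 13.12
tool_pos: [0.4757, 0.1396, 0.3146]
ee_rot: [2.795, 0.001, 1.624]
wrist_force: [-0.7, -0.2, -0.5]
width: 0.0008
```

```bash
python3 look.py g; python3 -c "
import cv2;i=cv2.imread('pics/gw.png')[170:340,80:480];cv2.imwrite('pics/gwz.png',cv2.resize(i,None,fx=2,fy=2,interpolation=2))"
```

```text
{'time': 13.125, 'tool_pos': [0.4757, 0.1396, 0.3146], 'ee_rot': [2.7947, 0.0014, 1.6236], 'wrist_force': [-0.7481, -0.2284, -0.5029], 'width': 0.0008}
panel tip mm [-24.    9.7 113.5]
mains [445.9 257. ]
degas [377.4 257.1]
start [245.6 258.5]
timer [314.6 258.3]
tip px [319.1 295.8]
```

View pics/gw.png

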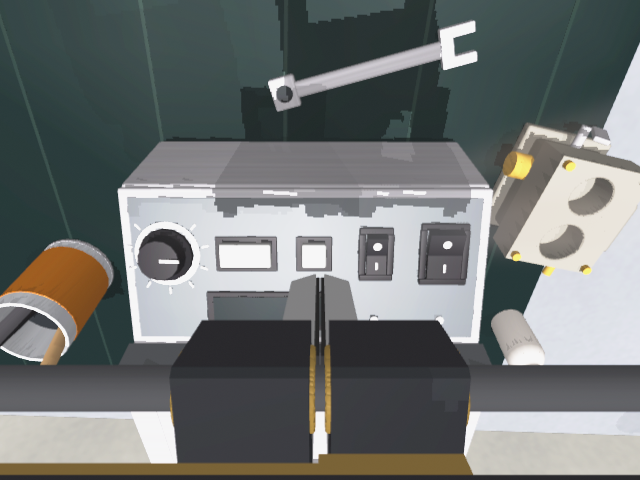

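View pics/gwz.png

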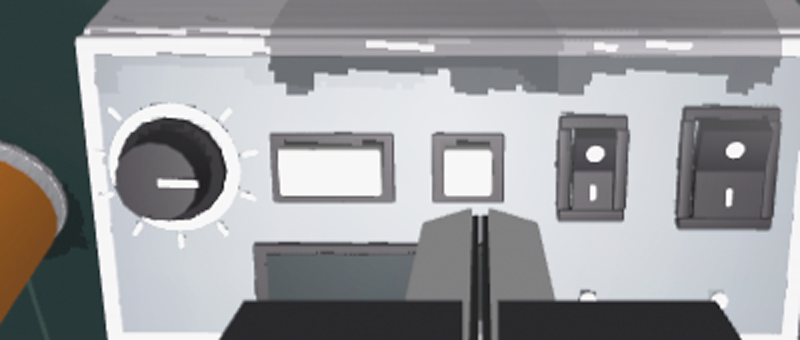

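Both rockers show as on, the start key is back out, and the timer key and dial look unchanged. Nothing is touching the robot, so I'm handing in the job.

```bash
python3 -c "
from bench import *
close_job()"
```

```text
the job is handed in; nothing more can be done
```

I switched on the mains rocker, then the degas rocker, then pressed the start key fully in and let it out, and handed the job in at about 13 s. I used closed fingertips held square to the console throughout. The hand-in reports no verdict, and I couldn't read the control positions directly.

- **Rockers:** each one moved under about 4 N. It then stopped hard about 5 mm above the panel, at its fully-on height, and the force rose to 8–10 N. The later wrist pictures show both caps tipped over.
- **Start key:** the force built up as its spring should. It stopped at about 4.3 mm above the panel, where fully in is 4 mm, and I pressed to about 20 N. The sideways force there was somewhat higher than expected, possibly from friction or the key's surround. The last picture shows the key back out.
- **Everything else:** in the last picture, taken with the arm about 110 mm clear, the timer key is out and the dial points the same way. The carburettor, bottle, tin and wrench show no visible movement. I never touched the lid, though it is mostly hidden in that picture.
- **Disagreement:** the first side-view estimate of the machine's position was about 4–5 mm off sideways from the wrist view. I used the wrist view, and the close-up pictures and contact heights agreed with it.

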